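# Fit the spindle sleeve and press home the dust cap

## Robot

A 6-joint arm with a two-finger parallel gripper is mounted at the origin on the work surface. World frame = base frame: x ahead of the robot, y to its left, z up, the work surface at z = 0. Lengths are in m, angles in rad, forces in N, time in s.
With the tool pointing down it reaches from about 0.25 to 0.725 m from the base axis. Payload 4 kg.
Tool frame: the origin (TCP) lies midway between the tips of the shut fingers; the grasp point (between the pads) lies 19 mm behind it; z points along the fingers, y is the direction in which the jaws open and shut (so a half turn about z gives the same grasp; the last joint's range is limited). The gripper opens to 85 mm and grips with 20 to 120 N. Pads are 22 mm wide; open, the fingers measure 114 mm over their backs; the gripper's body (76 mm by 85 mm) begins 54 mm behind the grasp point. The pads swing forward as they close: fully open they stand 13 mm farther back than shut.
Start: joints at [-1.124, 0.241, 0.005, 1.335, 0, 1.571], TCP at [0.216, -0.451, 0.231] pointing down, gripper open.
Joint ranges: [-2.72, 2.72], [-1.05, 1.87], [-1.09, 1.28], [-1.99, 2.15], [-1.42, 1.44], [-3.14, 3.14]. Speed limits (rad/s): [2.79, 2.79, 3.14, 3.14, 3.14, 3.14].

## Interface

Orientations are given as a unit quaternion [x, y, z, w].
In Python, from workcell import monitor, cams, order gives the robot as it stands.
- The arm moves only by the tool send_rows, never from a script. Its argument "moves" is a list of rows, each a list of 4 numbers: the shift along the tool's x, y, z as a fraction of full scale, then the turn about the tool's z as a fraction of full scale. A call has 1 to 20 rows; each row shifts and turns the commanded pose from where the row before left it, along the tool's axes as they then stand; what a row does not reach is not made up. Full scale, the value 1, is 100 cm for a shift and 0.1 rad for a turn. A row lasts 1/10 s, in which the tool goes at most 50 mm and 8.59 degrees, less where a joint would pass 70% of its speed; a pose out of reach is approached as far as the arm can. A call with a number of a shift or a turn outside -1 to 1 is refused whole. A call with a gripper value outside its range is refused whole. "claw" is the gripper's target within -1 to 1 (fully open at 1, half-way at 0, shut at -1), set as the call begins (left out, the last holds). The fingers move at their own pace and stop on an object; the grip force is fixed at half the most. Time passes only in rows, so rows that do not move let the fingers close. It gives the time, the measured TCP pose, the force and the opening at its end, in the units of the state.
- monitor.get_obs(): the state, without advancing time (a new reading comes with each control period).
- cams.camera(name): name is "scene" or "top" or "wrist"; returns (picture, depth): 384x512x3 uint8, blue, green, red; 384x512 float32, m along the optical axis (not along the pixel's ray), 0 where there is no reading.
- cams.camera_info(name): a dict with "intrinsics" (3x3 intrinsics, pixels), "T" (4x4, takes a point from camera to world coordinates); the wrist camera has in their place "mount" (4x4, takes a point from camera to tool coordinates, whose origin is the TCP and whose axes are the flange's). Camera axes: x right, y up, looking along -z (the intrinsics and any distortion apply to the point x, -y, -z); pixel columns grow to the right and rows downward; lengths in m; the calibration is good to about 2 mm. A picture is of the moment at which its call begins: read the wrist's pose just before it. camera_info takes no time and is no camera call.
- order.job_done(): hands the job in, once; it reports no verdict.
The state is a dict: "clock": time; "joint_pos": joint angles; "joint_vel": joint speeds; "tau": joint torques, N m; "eef_pos": TCP position; "tool_rot": TCP orientation; "ft_force": force on the tool from outside, world axes, zero at the start; "ft_torque": the same for the moment, N m; "grip_width": finger opening in m.
Only numpy, scipy, OpenCV 4.12 (cv2) and the standard library are available. Lean on these libraries where they do the work, as an engineer would, in place of code of your own. Each camera call takes 0.05 s, during which the arm holds its last target.

## Task

Slide the aluminium spacer sleeve over the upright shaft of the spindle unit so that it rests on the spring washer, and let go of it. Then set the black dust cap over it and press it straight down until it snaps under the four catches, and keep pressing it fully home against the spring: finish while still holding the cap pushed right down. Leave the other things on the bench where they are.

Things in the scene. Friction and masses are not known exactly. Their poses are not given: they have to be found in the camera images.
- spindle: Spindle unit, bolted to the bench. Origin: centre of its underside, on the shaft's axis; z up. Round grey housing, 116 diameter, 22 high, a low box (26 high) on it out to 100 from the axis at +x; on top a dark steel disc, 88 diameter, top 30 above the bench, carrying a shoulder and sprung brass washer (35 diameter), the upright shaft and four catches. Sizes in mm.
- shaft_tip (a point): Centre of the top of the steel shaft (16 diameter, chamfered end), 92 above the bench.
- washer_rest (a point): Point on the shaft's axis 60 above the bench: top of the unloaded spring washer, where the sleeve's underside comes to rest (the sleeve's weight hardly moves the washer).
- catch_ring (a point): Point on the shaft's axis 40.5 above the bench, level with the flat undersides of the four sprung steel catches (12 wide, at +x, -x, +y, -y of the unit, tops 51 above the bench, backs 36 from the axis). Their noses leave a 51 diameter opening; sloped inner faces above. Pushed by the cap's lip they give way outwards and spring back over it.
- rim_stop (a point): Point on the shaft's axis 30 above the bench: face of the dark disc on which the cap's rim stops when fully home.
- spring_washer (a joint): How far (m) the spring washer is pressed down: 0 free, at most 0.008; stiffness 1.5 N/mm, 2 N preload. With the sleeve on and the cap snapped but not pressed it stands near 0.0028; with the cap pushed right down, rim on the disc, near 0.007 (12 to 13 N).
- sleeve: Spacer sleeve: plain aluminium tube, 35 outside, 19 bore, 40 high, 60 to 105 g, standing on end on the bench at one side of the spindle unit. Origin: centre of its underside; z along its axis. Both ends are the same.
- cap: Dust cap: round black plastic, standing open end down on the bench at the other side, 80 to 130 g. Origin: centre of its rim (open lower end); z up. Skirt 48 outside, 43 inside, 63 deep; top face 67 above the rim; a tapered lip round the rim, 6 high, 50 to 57 diameter (widest on top), snaps under the catches at any turn about z. Knob on top, 26 diameter, 22 high.
- knob_top (a point): Centre of the top of the cap's knob, 89 above the rim. When the cap is lowered over the sleeve, its lip meets the catches with the rim about 41 above the bench, the cap meets the sleeve's top at 37, snaps at about 34 to 35 (the push rises to 10 to 20 N, then drops suddenly: the catches draw the cap in) and stops with the rim at 30.
- chisel: Bystander, to be left alone: wood chisel lying on the bench, 220 long (mm). Origin: centre of its underside.
- offcut: Bystander, to be left alone: strip of brown wood lying flat, 170 x 30 x 18 (mm). Origin: centre of its underside.
- wood_plane: Bystander, to be left alone: wooden hand plane, 220 x 60, about 90 high (mm). Origin: centre of its underside.
- glue_bottle: Bystander, to be left alone: white bottle, 52 diameter, 150 tall (mm). Origin: centre of its underside.
- screw_jar: Bystander, to be left alone: glass jar with metal lid, 68 diameter, 85 tall (mm). Origin: centre of its underside.
- bearing: Bystander, to be left alone: flat steel ring, 54 outside, 26 bore, only 13 high; not the sleeve (mm). Origin: centre of its underside.
- pencil: Bystander, to be left alone: flat wooden pencil, 170 x 13 x 8 (mm). Origin: centre of its underside.
Things that resemble listed ones, but are neither listed nor needed, are in the scene too. Of the things that look like the sleeve, the middle-sized one is meant. Of the things that look like the cap, take the one that is farthest to the robot's left at the start.

How it is judged:
On the way, in this order (a step that is already met when the one before it is completed fails the run):
1. the sleeve sits on the spring washer round the shaft, let go (z of sleeve in the frame of spindle between 0.048 and 0.063 m and horizontal distance between sleeve and spindle below 0.004 m and angle between sleeve's own z axis and vertical below 0.09 rad and contact force between the fingers and sleeve below 0.3 N), for 0.2 s.
2. the cap is pressed past its snap over the sleeve (z of cap in the frame of spindle below 0.0345 m and horizontal distance between cap and spindle below 0.005 m and angle between each of cap, sleeve's own z axis and vertical below 0.09 rad and z of sleeve in the frame of spindle above 0.048 m and horizontal distance between sleeve and spindle below 0.004 m), for 0.1 s.
At the end, for the whole second after the job is handed in: Sleeve on the shaft (axis within 4 mm) and cap snapped over it (axis within 5 mm, rim under 33 mm above the bench), both upright within 0.09 rad; the robot, still on the cap with over 2 N, keeps the spring washer pressed down over 4.5 mm through the last second (z of sleeve in the frame of spindle above 0.048 m and horizontal distance between sleeve and spindle below 0.004 m and angle between each of sleeve, cap's own z axis and vertical below 0.09 rad and z of cap in the frame of spindle below 0.033 m and horizontal distance between cap and spindle below 0.005 m and value of joint spring_washer above 0.0045 m and contact force between any of the fingers, the arm and cap above 2 N); the arm keeps its last pose, push and grip.
It fails at once if a bystander is shifted by more than 30 mm (distance of any of chisel, offcut, wood_plane, glue_bottle, screw_jar, bearing, pencil from where it was at the start of the episode above 0.03 m).
It fails at once if a bystander is tipped over (angle between any of chisel, offcut, wood_plane, glue_bottle, screw_jar, bearing, pencil's own z axis and vertical above 0.6 rad).
It also fails if it takes over 64 s, if anything falls off the work surface, if the arm or the gripper's body presses on something with over 40 N, if the wrist force passes 120 N, or if a joint passes its speed limit or range.

## Working session

There is one attempt and no reset: what is moved stays moved. The work goes in short steps, Python scripts to look and compute and a tool call to move; the robot and the scene stay as the last step left them, time stands still between calls to the robot, and variables do not carry over. Pictures are saved under pics/ and viewed, and the job is handed in when it is done.

Besides the shell and the picture viewer there is one more tool, called as name([rows], argument=value, ...), one row to a line, values as JSON. send_rows: Moves the arm, as the interface text tells. Its arguments: {"type":"object","properties":{"moves":{"type":"array","items":{"type":"array","items":{"type":"number","minimum":-1,"maximum":1}}},"claw":{"type":"number"}},"required":["moves"]}

```bash
ls; mkdir -p pics; python3 - <<'E'
from workcell import monitor,cams,order
import cv2,numpy as np
np.set_printoptions(precision=4,suppress=True)
for n in ["top","scene"]:
    p,d=cams.camera(n); cv2.imwrite(f"pics/{n}0.png",p); np.save(f"{n}0.npy",d)
    print(n,cams.camera_info(n))
print(cams.camera_info("wrist"))
print(monitor.get_obs())
E
```

```text
pics
top {'intrinsics': array([[366.1216,   0.    , 254.7081],
       [  0.    , 366.1216, 196.24  ],
       [  0.    ,   0.    ,   1.    ]]), 'T': array([[ 0.0096,  0.9917, -0.1282,  0.4043],
       [-0.9996,  0.006 , -0.0282, -0.0434],
       [-0.0272,  0.1284,  0.9914,  1.0481],
       [ 0.    ,  0.    ,  0.    ,  1.    ]])}
scene {'intrinsics': array([[457.7212,   0.    , 253.9966],
       [  0.    , 457.7212, 194.2226],
       [  0.    ,   0.    ,   1.    ]]), 'T': array([[ 0.0223, -0.7873,  0.6161,  1.1287],
       [ 0.9998,  0.0165, -0.015 , -0.0336],
       [ 0.0016,  0.6163,  0.7875,  0.8604],
       [ 0.    ,  0.    ,  0.    ,  1.    ]])}
{'intrinsics': array([[328.334 ,   0.    , 253.2411],
       [  0.    , 328.334 , 193.4824],
       [  0.    ,   0.    ,   1.    ]]), 'mount': array([[ 0.0011,  0.949 ,  0.3154,  0.0821],
       [ 1.    , -0.0009, -0.0008,  0.0003],
       [-0.0005,  0.3154, -0.949 , -0.1438],
       [ 0.    ,  0.    ,  0.    ,  1.    ]])}
{'clock': 0.1, 'joint_pos': array([-1.124 ,  0.2413,  0.0039,  1.3352,  0.    ,  1.5708]), 'joint_vel': array([-0.0016, -0.0008,  0.0015, -0.0003,  0.0002,  0.0003]), 'tau': array([ -0.0001, -37.3138,  25.301 ,   0.0109,  -0.0001,   0.    ]), 'eef_pos': array([ 0.2158, -0.4504,  0.2305]), 'tool_rot': array([ 0.9752,  0.2215, -0.0002, -0.0009]), 'ft_force': array([ 0.0056, -0.0318,  0.7563]), 'ft_torque': array([-0.0028, -0.0264, -0.0111]), 'grip_width': 0.08532298906568907}
```

View pics/top0.png

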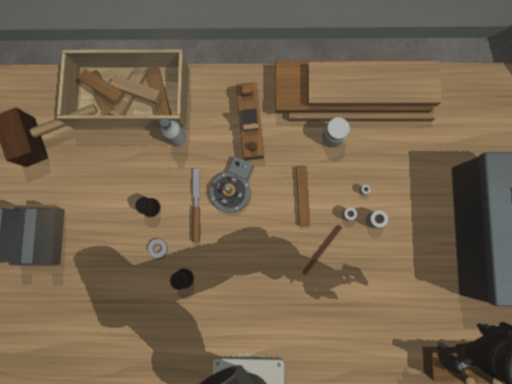

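View pics/scene0.png

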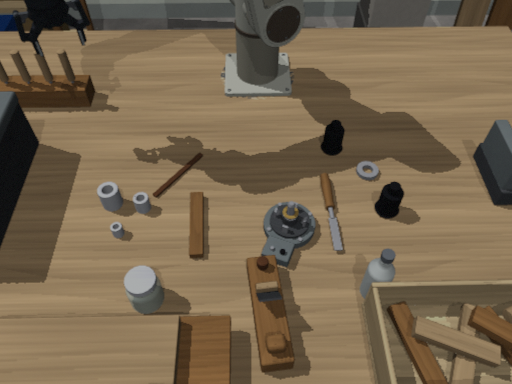

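The top view shows three tubes: small (364,189), middle (350,214) and large (378,219). The flat ring at (157,248) is the bearing. Two black caps are at (149,207) and (181,279), and image left is the robot's left. I choose the middle tube and the cap at (149,207), and will check the sizes from depth.

```bash
cat > h.py <<'E'
from workcell import monitor,cams,order
import cv2,numpy as np
from scipy.spatial.transform import Rotation as R
np.set_printoptions(precision=4,suppress=True)
def Tof(n,obs=None):
    ci=cams.camera_info(n)
    if n!="wrist": return ci["intrinsics"],ci["T"]
    T=np.eye(4);T[:3,:3]=R.from_quat(obs["tool_rot"]).as_matrix();T[:3,3]=obs["eef_pos"]
    return ci["intrinsics"],T@ci["mount"]
def cloud(d,K,T):
    v,u=np.mgrid[:d.shape[0],:d.shape[1]]
    x=(u-K[0,2])/K[0,0]*d;y=(v-K[1,2])/K[1,1]*d
    P=np.stack([x,-y,-d,np.ones_like(d)],-1)
    W=(P@T.T)[...,:3]; W[d==0]=np.nan
    return W
def proj(p,K,T):
    q=np.linalg.inv(T)@np.append(p,1); return K[0,2]+K[0,0]*q[0]/-q[2],K[1,2]+K[1,1]*-q[1]/-q[2]
def circ(P):
    A=np.c_[2*P,np.ones(len(P))];s=np.linalg.lstsq(A,(P**2).sum(1),rcond=None)[0]
    return s[:2],np.sqrt(s[2]+s[0]**2+s[1]**2)
E
python3 - <<'E'
from h import *
for n,pts in [("top",dict(small=(364,189),mid=(350,214),large=(378,219),capL=(149,207),capR=(181,279),ring=(157,248),spin=(230,190))),
              ("scene",dict(small=(117,231),mid=(142,203),large=(110,197),capL=(388,200),capR=(333,138),spin=(290,220)))]:
    d=np.load(n+"0.npy");K,T=Tof(n);W=cloud(d,K,T)
    for k,(u,v) in pts.items():
        r=22 if 'cap' in k or k=='spin' else 14
        w=W[v-r:v+r+1,u-r:u+r+1].reshape(-1,3);w=w[~np.isnan(w[:,0])]
        c0=W[v,u]
        t=w[(w[:,2]>0.012)]
        zt=np.percentile(t[:,2],95) 
        tp=t[t[:,2]>zt-0.008]
        print(n,k,"px",c0,"top z",zt,"top mean",tp.mean(0),"ext",np.ptp(tp,axis=0),len(tp),"bbox c",(tp.max(0)+tp.min(0))/2)
for n,(u,v),s in [("top",(365,205),35),("top",(160,240),50),("top",(230,188),35)]:
    p=cv2.imread(f"pics/{n}0.png")[v-s:v+s,u-s:u+s]
    cv2.imwrite(f"pics/c{u}.png",cv2.resize(p,(500,500),interpolation=cv2.INTER_CUBIC))
a=[cv2.imread(f"pics/c{u}.png") for u in (365,160,230)]
cv2.imwrite("pics/crops.png",cv2.resize(np.hstack(a),(798,266)))
E
```

```text
top small px [ 0.5628 -0.3275 -0.0004] top z 0.031185037330330623 top mean [ 0.5583 -0.323   0.0283] ext [0.0232 0.0238 0.0079] 47 bbox c [ 0.5584 -0.3228  0.0278]
top mid px [ 0.4905 -0.286  -0.001 ] top z 0.041734749433505546 top mean [ 0.4885 -0.2767  0.039 ] ext [0.0311 0.0338 0.0092] 93 bbox c [ 0.4888 -0.2769  0.0384]
top large px [ 0.4764 -0.3625  0.006 ] top z 0.056202037457363824 top mean [ 0.4738 -0.3491  0.0535] ext [0.046  0.0459 0.0087] 181 bbox c [ 0.4746 -0.3497  0.0531]
top capL px [0.4998 0.2707 0.0687] top z 0.08906884877155624 top mean [0.5044 0.2857 0.0876] ext [0.0243 0.0237 0.0115] 78 bbox c [0.5047 0.2861 0.0872]
top capR px [0.3113 0.1732 0.0843] top z 0.08946391252768415 top mean [0.3063 0.1833 0.0881] ext [0.0255 0.0237 0.0094] 79 bbox c [0.3063 0.1839 0.0871]
top ring px [ 0.3891  0.2645 -0.0012] top z 0.01579441803556314 top mean [0.3894 0.2619 0.0135] ext [0.0503 0.0519 0.005 ] 111 bbox c [0.3894 0.2603 0.0145]
top spin px [0.546  0.0505 0.0797] top z 0.05902725205059508 top mean [0.5486 0.056  0.0661] ext [0.0615 0.0492 0.0436] 125 bbox c [0.5503 0.05   
[... 271 characters left out ...]
87] ext [0.036  0.0341 0.0093] 135 bbox c [ 0.4912 -0.2776  0.038 ]
scene large px [ 0.4948 -0.3408  0.0487] top z 0.055486680140700594 top mean [ 0.4794 -0.3492  0.0531] ext [0.0433 0.048  0.0108] 226 bbox c [ 0.4789 -0.35    0.0529]
scene capL px [0.5267 0.2751 0.0625] top z 0.08910008774540772 top mean [0.5101 0.2859 0.0876] ext [0.0251 0.0256 0.0105] 108 bbox c [0.5095 0.2867 0.0865]
scene capR px [0.3291 0.1802 0.0579] top z 0.0884696966144739 top mean [0.3114 0.1834 0.0872] ext [0.0282 0.0254 0.0103] 82 bbox c [0.309  0.1834 0.086 ]
scene spin px [0.5671 0.0577 0.0505] top z 0.06425664904485406 top mean [0.5567 0.0568 0.0697] ext [0.0323 0.0326 0.0371] 195 bbox c [0.5531 0.057  0.0749]
```

View pics/crops.png

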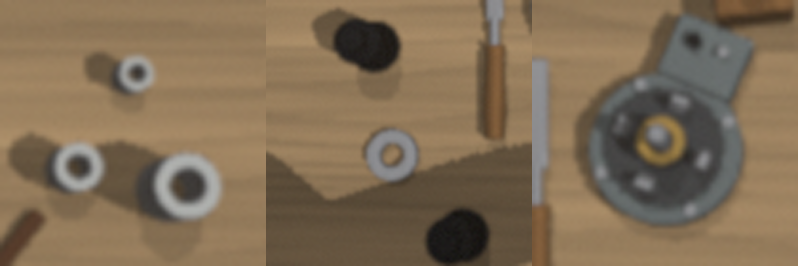

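The crop and depth confirm the choice. The middle tube at about (0.490,-0.277) has OD ≈35 and top ≈41. The left cap at about (0.507,0.286) has its top at 89. The spindle is near (0.55,0.056). I'll turn to yaw 90° so the jaws lie along world x, clear of the large tube, and move over the sleeve.

send_rows([
  [0,0,0,-1],
  [0,0,0,-1],
  [0,0,0,-1],
  [0,0,0,-1],
  [0.022,0.034,0.004,-1],
  [0.022,0.034,0.004,-1],
  [0.022,0.034,0.004,-1],
  [0.022,0.034,0.004,-1],
  [0,0,0,-1],
  [0,0,0,-1],
  [0,0,0,-1],
  [0,0,0,-0.24],
  [0,0,0,0],
], claw=1)

```text
clock: 1.4
eef_pos: [0.3769, -0.4507, 0.2149]
tool_rot: [0.708, 0.707, 0.0, -0.0]
ft_force: [0.1, -0.3, -0.2]
grip_width: 0.0856
```

```bash
python3 - <<'E'
from h import *
o=monitor.get_obs();print(o["clock"],o["eef_pos"],o["tool_rot"],R.from_quat(o["tool_rot"]).as_matrix(),o["joint_pos"])
E
```

```text
1.4 [ 0.3769 -0.4507  0.2149] [ 0.7076  0.7066  0.     -0.0005] [[ 0.0013  1.     -0.0006]
 [ 1.     -0.0013  0.0007]
 [ 0.0007 -0.0006 -1.    ]] [-0.8744  0.4237  0.2219  1.3699  0.      0.6977]
```

send_rows([
  [0.035,0.0226,0.003,0],
  [0.035,0.0226,0.003,0],
  [0.035,0.0226,0.003,0],
  [0.035,0.0226,0.003,0],
  [0.034,0.0226,0.003,0],
  [0,0,0,0],
  [0,0,0,0],
])

```text
clock: 2.1
eef_pos: [0.4902, -0.2761, 0.2002]
tool_rot: [0.707, 0.707, -0.0, -0.0]
ft_force: [0.0, -0.2, -0.3]
grip_width: 0.0857
```

```bash
cat >> h.py <<'E'
def wrist(name):
    o=monitor.get_obs();p,d=cams.camera("wrist");cv2.imwrite(f"pics/{name}.png",p);np.save(f"{name}.npy",d)
    K,T=Tof("wrist",o);np.savez(f"{name}_KT.npz",K=K,T=T)
    print(o["clock"],o["eef_pos"],o["ft_force"],o["grip_width"])
    return p,d,K,T,cloud(d,K,T)
E
python3 - <<'E'
from h import *
p,d,K,T,W=wrist("w1")
w=W.reshape(-1,3);c=np.array([.49,-.277])
t=w[(np.hypot(*(w[:,:2]-c).T)<.03)&(w[:,2]>.03)]
print(len(t),np.median(t[:,2]),t.mean(0),(t.max(0)+t.min(0))/2,np.ptp(t,axis=0))
E
```

```text
2.1 [ 0.4902 -0.2761  0.2002] [ 0.0153 -0.2334 -0.3289] 0.08571947315614308
4236 0.27860616021268475 [ 0.4899 -0.2667  0.2343] [ 0.4898 -0.2761  0.1591] [0.0487 0.0368 0.258 ]
```

View pics/w1.png

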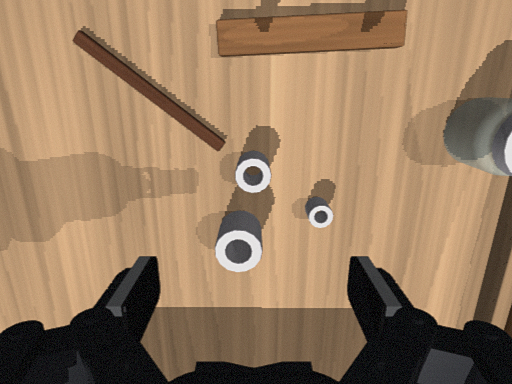

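The wrist view shows the middle tube's top ring centred at about (253,176), the large tube at (239,250) and the small one at (320,216). Next I'll fit its top ring.

```bash
cat >> h.py <<'E'
def ringfit(name,uv,r,z,thr=150):
    "bright ring in gray crop -> outer contour -> plane z circle"
    p=cv2.imread(f"pics/{name}.png");kt=np.load(name+"_KT.npz");K,T=kt["K"],kt["T"]
    g=cv2.cvtColor(p,cv2.COLOR_BGR2GRAY);sat=cv2.cvtColor(p,cv2.COLOR_BGR2HSV)[...,1]
    m=((g>thr)&(sat<60)).astype(np.uint8);M=np.zeros_like(m);u,v=uv;M[v-r:v+r,u-r:u+r]=m[v-r:v+r,u-r:u+r]
    cs,_=cv2.findContours(M,cv2.RETR_CCOMP,cv2.CHAIN_APPROX_NONE)
    for c in sorted(cs,key=len)[-2:]:
        P=np.array([plane(q,K,T,z)[:2] for q in c[:,0]])
        print(name,len(c),*circ(P),"px",c[:,0].mean(0))
def plane(uv,K,T,z):
    q=np.array([(uv[0]-K[0,2])/K[0,0],-(uv[1]-K[1,2])/K[1,1],-1.]);dw=T[:3,:3]@q
    return T[:3,3]+dw*(z-T[2,3])/dw[2]
E
python3 - <<'E'
from h import *
ringfit("w1",(253,176),22,.04)
ringfit("w1",(239,250),28,.055)
K,T=Tof("top")
for k,z,uv in [("plane",.0,(253,157)),("plane2",0,(238,84)),("bottle",0.15,(166,125))]: print(k,plane(uv,K,T,z))
E
```

```text
w1 58 [ 0.4908 -0.2779] 0.010139941081599164 px [252.8276 175.4655]
w1 97 [ 0.4908 -0.278 ] 0.01664418424337318 px [252.701  175.2784]
w1 73 [ 0.4765 -0.351 ] 0.013676029781185466 px [238.1644 251.1507]
w1 124 [ 0.4765 -0.3511] 0.022577160769932884 px [238.0161 250.879 ]
plane [ 0.6557 -0.0075  0.    ]
plane2 [0.8803 0.0399 0.    ]
bottle [0.7027 0.2107 0.15  ]
```

send_rows([
  [-0.002,0.0006,0.03,0],
  [0,0,0.03,0],
  [0,0,0.03,0],
  [0,0,0.03,0],
  [0,0,0.03,0],
  [0,0,0.02,0],
  [0,0,0.01,0],
  [0,0,0.01,0],
  [0,0,0,0],
  [0,0,0,0],
])

```text
clock: 3.15
eef_pos: [0.4911, -0.2796, 0.0111]
tool_rot: [0.707, 0.707, 0.0, 0.001]
ft_force: [0.4, -0.2, 0.2]
grip_width: 0.0855
```

send_rows([
  [0,0,0,0],
  [0,0,0,0],
  [0,0,0,0],
  [0,0,0,0],
  [0,0,0,0],
  [0,0,0,0],
  [0,0,0,0],
  [0,0,0,0],
], claw=-1)

```text
clock: 3.95
eef_pos: [0.4912, -0.2791, 0.0112]
tool_rot: [0.707, 0.707, 0.0, 0.001]
ft_force: [-0.6, 1.2, 6.2]
grip_width: 0.034
```

```bash
python3 - <<'E'
from h import *
wrist("w2")
E
```

```text
3.95 [ 0.4912 -0.2791  0.0112] [-0.5825  1.1711  6.1686] 0.033979248231464046
```

View pics/w2.png

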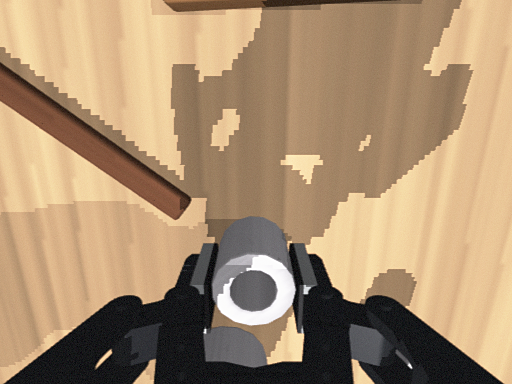

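Sleeve is gripped (34 mm); its top is at about (253,289). I'll measure its position in the grip, then lift.

```bash
python3 - <<'E'
from h import *
p=cv2.imread("pics/w2.png")[200:370,180:330];cv2.imwrite("pics/w2c.png",cv2.resize(p,None,fx=4,fy=4))
for thr in (170,200): ringfit("w2",(254,290),37,.04,thr)
E
```

```text
w2 2 [0.4874 0.0692] 0.3385850093024031 px [241.5 272. ]
w2 363 [ 0.4929 -0.2784] 0.014119046877361222 px [253.5179 288.8815]
w2 1 [ 0.135  -0.0746] 0.40274379437908453 px [241. 272.]
w2 320 [ 0.4934 -0.2789] 0.013777889887771216 px [255.7656 292.3938]
```

View pics/w2c.png

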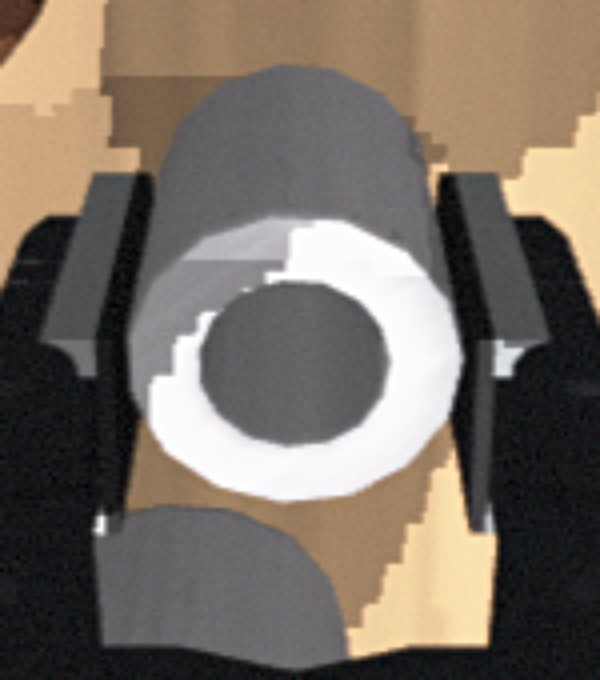

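send_rows([
  [0,0,-0.005,0],
  [0,0,-0.02,0],
  [0,0,-0.04,0],
  [0,0,-0.04,0],
  [0,0,-0.04,0],
  [0,0,-0.03,0],
  [0,0,-0.015,0],
  [0,0,0,0],
])

```text
clock: 4.8
eef_pos: [0.492, -0.2796, 0.2031]
tool_rot: [0.707, 0.707, 0.001, 0.003]
ft_force: [1.1, 0.6, -0.4]
grip_width: 0.034
```

send_rows([
  [0.02,0.005,0,0],
  [0.04,0.01,0,0],
  [0.04,0.01,0,0],
  [0.04,0.01,0,0],
  [0.04,0.01,0,0],
  [0.04,0.01,0,0],
  [0.03,0.005,0,0],
  [0,0,0,0],
  [0,0,0,0],
  [0,0,0,0],
])

```text
clock: 5.8
eef_pos: [0.5499, -0.0295, 0.1992]
tool_rot: [0.707, 0.707, -0.001, -0.001]
ft_force: [-0.0, -0.7, -0.5]
grip_width: 0.034
```

```bash
python3 - <<'E'
from h import *
kt=np.load("w2_KT.npz")
for off in [[(296,500),(129,357),(463,357),(296,215)],[(200,363),(389,363),(294,280),(294,446)]]:
    P=np.array([plane((180+a/4-.375,200+b/4-.375),kt["K"],kt["T"],.04)[:2] for a,b in off])
    print(circ(P),P.tolist())
p,d,K,T,W=wrist("w3")
print(R.from_quat(monitor.get_obs()["tool_rot"]).as_matrix())
print(proj([.553,.056,.092],K,T))
E
```

```text
(array([ 0.4925, -0.278 ]), np.float64(0.01704451515874206)) [[0.4925650583160195, -0.2950139769641623], [0.4754828160307373, -0.27726582802738997], [0.5095944421130824, -0.2772458965461246], [0.49250967663744855, -0.26097975602070966]]
(array([ 0.4924, -0.2782]), np.float64(0.009802123645318597)) [[0.48271705050695846, -0.2779779097959384], [0.5020522809350833, -0.27796672967140856], [0.492321607833209, -0.26827245428153096], [0.4923443669927964, -0.28813623781316183]]
5.8 [ 0.5499 -0.0295  0.1992] [-0.0033 -0.722  -0.511 ] 0.03401355854509399
[[ 0.0014  1.     -0.0015]
 [ 1.     -0.0014 -0.0002]
 [-0.0002 -0.0015 -1.    ]]
(np.float64(256.24898770242595), np.float64(77.84945385064096))
```

View pics/w3.png

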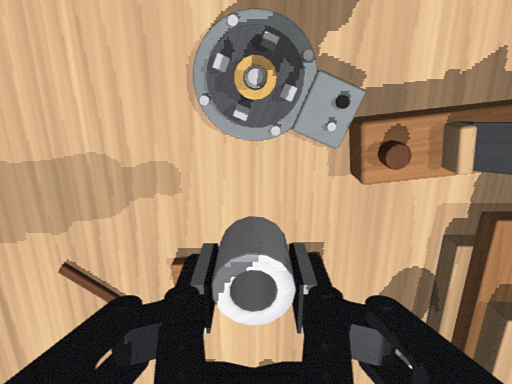

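The spindle is at (255,76) in this view, with the shaft top at about (257,76). I'll take an enlarged crop.

```bash
python3 - <<'E'
from h import *
p=cv2.imread("pics/w3.png")[0:150,180:330];cv2.imwrite("pics/w3c.png",cv2.resize(p,None,fx=4,fy=4,interpolation=cv2.INTER_CUBIC))
d=np.load("w3.npy");kt=np.load("w3_KT.npz");W=cloud(d,kt["K"],kt["T"]);w=W.reshape(-1,3)
c=np.array([.552,.056]);r=np.hypot(*(w[:,:2]-c).T)
t=w[(r<.012)&(w[:,2]>.088)&(w[:,2]<.096)];print(len(t),t.mean(0),np.ptp(t,axis=0),(t.max(0)+t.min(0))/2)
t=w[(r<.02)&(w[:,2]>.056)&(w[:,2]<.064)];print(len(t),t.mean(0),np.ptp(t,axis=0),(t.max(0)+t.min(0))/2)
t=w[(r<.066)&(w[:,2]>.019)&(w[:,2]<.0245)];print(len(t),(t.max(0)+t.min(0))/2,np.ptp(t,axis=0))
E
```

```text
383 [0.5523 0.0571 0.0918] [0.0153 0.0151 0.0077] [0.5525 0.0573 0.0919]
1049 [0.5523 0.0574 0.0611] [0.0342 0.0337 0.0049] [0.5522 0.0569 0.061 ]
4247 [0.5525 0.0571 0.0218] [0.1158 0.1153 0.0055]
```

View pics/w3c.png

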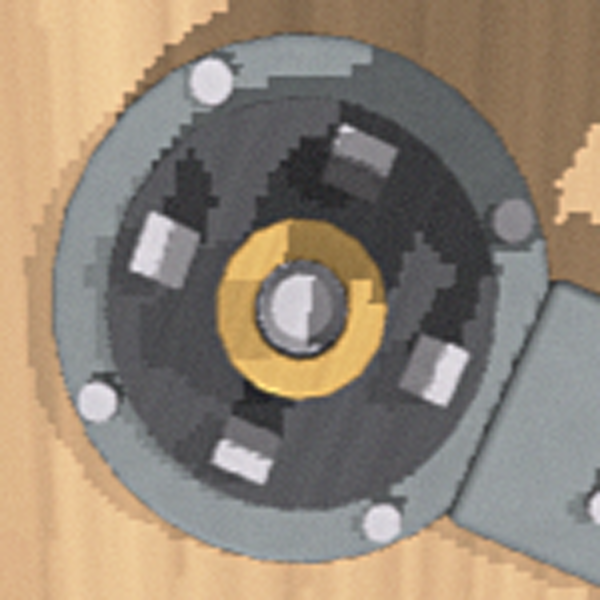

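send_rows([
  [0.015,0.0012,0.02,0],
  [0.015,0,0.02,0],
  [0,0,0.02,0],
  [0,0,0,0],
  [0,0,0,0],
  [0,0,0,0],
])

```text
clock: 6.45
eef_pos: [0.5527, 0.0003, 0.1416]
tool_rot: [0.708, 0.707, 0.001, 0.001]
ft_force: [-0.0, -0.3, -0.3]
grip_width: 0.0338
```

```bash
python3 - <<'E'
from h import *
p,d,K,T,W=wrist("w4");w=W.reshape(-1,3)
c=np.array([.552,.056]);r=np.hypot(*(w[:,:2]-c).T)
t=w[(r<.012)&(w[:,2]>.088)&(w[:,2]<.096)];print(len(t),t.mean(0),np.ptp(t,axis=0),(t.max(0)+t.min(0))/2)
t=w[(r<.02)&(w[:,2]>.056)&(w[:,2]<.064)];print(len(t),t.mean(0),np.ptp(t,axis=0),(t.max(0)+t.min(0))/2)
print(proj([.552,.057,.092],K,T))
cv2.imwrite("pics/w4c.png",cv2.resize(p[:,180:330],None,fx=1.56,fy=1.56))
E
```

```text
6.45 [0.5527 0.0003 0.1416] [-0.0196 -0.2905 -0.2923] 0.03382979243091087
560 [0.5522 0.0577 0.0918] [0.0154 0.0153 0.007 ] [0.5521 0.0574 0.0915]
1358 [0.5523 0.0587 0.0611] [0.0339 0.0338 0.0075] [0.5525 0.0573 0.06  ]
(np.float64(249.81409093209524), np.float64(128.49892146173676))
```

View pics/w4.png

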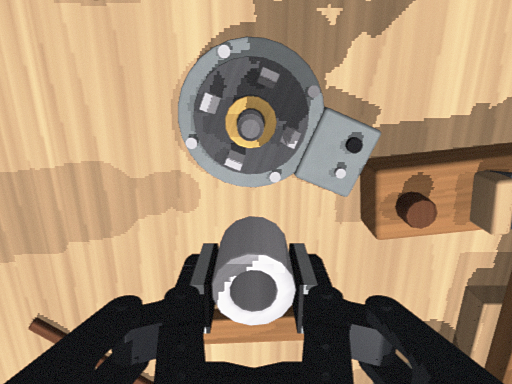

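Shaft measured at (0.5521, 0.0573), consistent between both wrist views. I'll move over it.

send_rows([
  [0.02,-0.0017,0,0],
  [0.02,0,0,0],
  [0.016,0,0.01,0],
  [0,0,0.01,0],
  [0,0,0,0],
  [0,0,0,0],
  [0,0,0,0],
  [0,0,0,0],
])

```text
clock: 7.3
eef_pos: [0.5505, 0.0566, 0.1206]
tool_rot: [0.707, 0.707, 0.0, 0.0]
ft_force: [0.2, -0.5, -0.2]
grip_width: 0.0337
```

```bash
python3 - <<'E'
from h import *
for i in range(3):
    o=monitor.get_obs();print(o["clock"],o["eef_pos"],o["tool_rot"]); cams.camera("wrist")
p,d=cams.camera("scene");cv2.imwrite("pics/s1.png",cv2.resize(p[140:270,220:370],None,fx=4,fy=4))
E
```

```text
7.3 [0.5505 0.0566 0.1206] [0.7074 0.7068 0.0002 0.0003]
7.35 [0.5504 0.0566 0.1207] [0.7074 0.7068 0.0002 0.0002]
7.4 [0.5504 0.0567 0.1206] [0.7073 0.7069 0.0002 0.0002]
```

View pics/s1.png

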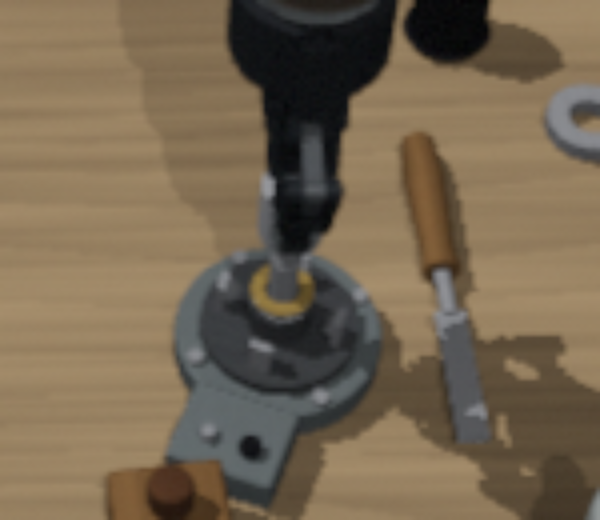

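send_rows([
  [-0.0003,0.0006,0,0],
  [0,0,0.007,0],
  [0,0,0.005,0],
  [0,0,0.005,0],
  [0,0,0.004,0],
  [0,0,0.002,0],
  [0,0,0,0],
])

```text
clock: 8.2
eef_pos: [0.5504, 0.0568, 0.0968]
tool_rot: [0.707, 0.707, -0.0, -0.0]
ft_force: [-0.5, -0.3, -0.5]
grip_width: 0.0338
```

send_rows([
  [0,0,0.004,0],
  [0,0,0.004,0],
  [0,0,0.004,0],
  [0,0,0.004,0],
  [0,0,0.004,0],
  [0,0,0,0],
])

```text
clock: 8.8
eef_pos: [0.5501, 0.0567, 0.0765]
tool_rot: [0.707, 0.707, -0.001, -0.0]
ft_force: [0.1, 0.1, -1.0]
grip_width: 0.0338
```

send_rows([
  [0,0,0.002,0],
  [0,0,0.002,0],
  [0,0,0.001,0],
  [0,0,0,0],
])

```text
clock: 9.2
eef_pos: [0.5506, 0.0568, 0.0722]
tool_rot: [0.707, 0.707, -0.0, -0.0]
ft_force: [0.8, 0.2, 0.3]
grip_width: 0.0342
```

send_rows([
  [0,0,0.001,0],
  [0,0,0,0],
])

```text
clock: 9.4
eef_pos: [0.5508, 0.0568, 0.0713]
tool_rot: [0.707, 0.707, 0.0, 0.0]
ft_force: [0.5, -0.0, -0.6]
grip_width: 0.0335
```

send_rows([
  [0,0,0,0],
  [0,0,0,0],
  [0,0,0,0],
  [0,0,0,0],
  [0,0,0,0],
  [0,0,0,0],
  [0,0,0,0],
], claw=1)

```text
clock: 10.1
eef_pos: [0.5508, 0.0568, 0.0713]
tool_rot: [0.707, 0.707, 0.0, 0.0]
ft_force: [-0.2, 0.5, -0.3]
grip_width: 0.0855
```

send_rows([
  [0,0,-0.01,0],
  [0,0,-0.03,0],
  [0,0,-0.05,0],
  [0,0,-0.03,0],
  [0,0,0,0],
])

```text
clock: 10.6
eef_pos: [0.5542, 0.0572, 0.1979]
tool_rot: [0.707, 0.707, 0.005, 0.004]
ft_force: [0.3, -0.3, -0.6]
grip_width: 0.0855
```

```bash
python3 - <<'E'
from h import *
p,d,K,T,W=wrist("w5");w=W.reshape(-1,3)
c=np.array([.552,.057]);r=np.hypot(*(w[:,:2]-c).T)
t=w[(r<.021)&(w[:,2]>.095)&(w[:,2]<.106)];print(len(t),t.mean(0),np.ptp(t,axis=0),(t.max(0)+t.min(0))/2,np.median(t[:,2]))
t=w[(r<.02)&(w[:,2]>.088)&(w[:,2]<.094)];print(len(t),t.mean(0))
p,d=cams.camera("scene");cv2.imwrite("pics/s2.png",cv2.resize(p[140:270,220:370],None,fx=4,fy=4))
E
```

```text
10.6 [0.5542 0.0572 0.1979] [ 0.3493 -0.2661 -0.5617] 0.08554840599244996
1130 [0.5521 0.0593 0.1007] [0.0336 0.0342 0.0081] [0.5521 0.0585 0.0992] 0.10097947470772126
382 [0.5522 0.0597 0.0917]
```

View pics/w5.png

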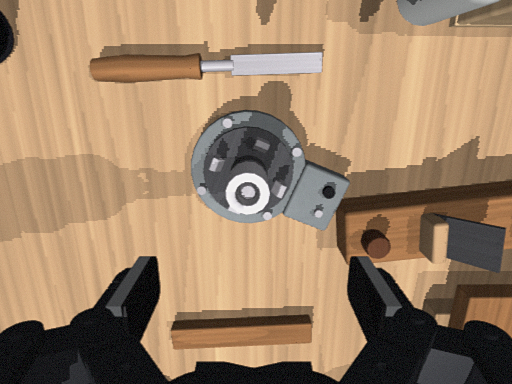

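View pics/s2.png

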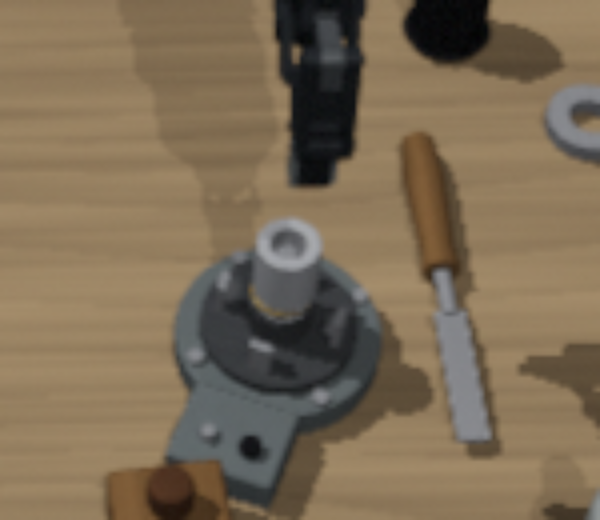

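The sleeve sits upright round the shaft with its top at about 100 mm, as required. Next the left cap.

send_rows([
  [0.019,-0.003,0,0],
  [0.04,-0.008,0,0],
  [0.04,-0.008,0,0],
  [0.04,-0.008,0,0],
  [0.04,-0.008,0,0],
  [0.03,-0.007,0,0],
  [0.02,-0.005,0,0],
  [0,0,0,0],
  [0,0,0,0],
  [0,0,0,0],
  [0,0,0,0],
])

```text
clock: 11.8
eef_pos: [0.5039, 0.2846, 0.191]
tool_rot: [0.708, 0.707, -0.0, -0.0]
ft_force: [0.1, 0.2, -0.4]
grip_width: 0.0853
```

```bash
python3 - <<'E'
from h import *
p,d,K,T,W=wrist("w6");w=W.reshape(-1,3)
c=np.array([.507,.286]);r=np.hypot(*(w[:,:2]-c).T)
t=w[(r<.03)&(w[:,2]>.083)&(w[:,2]<.095)];print(len(t),t.mean(0),np.ptp(t,axis=0),(t.max(0)+t.min(0))/2,np.median(t[:,2]))
print(circ(t[:,:2]))
t=w[(r<.04)&(w[:,2]>.060)&(w[:,2]<.07)];print(len(t),t.mean(0),np.ptp(t,axis=0),(t.max(0)+t.min(0))/2)
E
```

```text
11.8 [0.5039 0.2846 0.191 ] [ 0.1148  0.1712 -0.4418] 0.08530351450195918
836 [0.5071 0.2881 0.0898] [0.0252 0.0252 0.0089] [0.5071 0.287  0.0875] 0.09002451457808422
(array([0.5071, 0.2878]), np.float64(0.00915974858116896))
1551 [0.5071 0.2911 0.068 ] [0.0476 0.0482 0.01  ] [0.5073 0.2868 0.065 ]
```

View pics/w6.png

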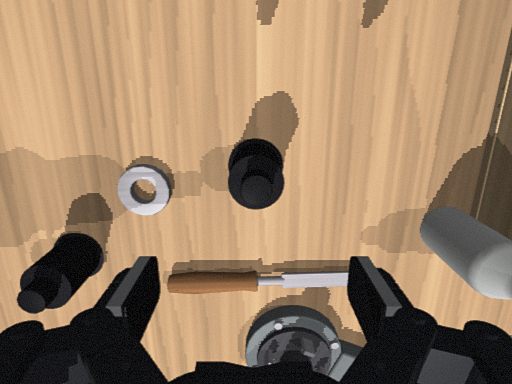

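The chosen cap's knob is at (257,187), and depth puts it at (0.507,0.287), top 90. The other cap, at (32,300), is left alone. I'll descend onto the knob.

send_rows([
  [0.0016,0.0021,0.03,0],
  [0,0,0.03,0],
  [0,0,0.03,0],
  [0,0,0.02,0],
  [0,0,0.012,0],
  [0,0,0,0],
  [0,0,0,0],
])

```text
clock: 12.55
eef_pos: [0.5065, 0.2874, 0.0701]
tool_rot: [0.707, 0.707, 0.001, 0.0]
ft_force: [0.3, 0.4, 0.6]
grip_width: 0.0852
```

send_rows([
  [0,0,0,0],
  [0,0,0,0],
  [0,0,0,0],
  [0,0,0,0],
  [0,0,0,0],
  [0,0,0,0],
  [0,0,0,0],
  [0,0,0,0],
  [0,0,0,0],
], claw=-1)

```text
clock: 13.45
eef_pos: [0.5061, 0.2877, 0.0701]
tool_rot: [0.707, 0.707, 0.001, 0.0]
ft_force: [-1.1, -1.0, 5.8]
grip_width: 0.0239
```

```bash
python3 - <<'E'
from h import *
p,d,K,T,W=wrist("w7");cv2.imwrite("pics/w7c.png",cv2.resize(p[190:384,170:340],None,fx=3,fy=3))
p,d=cams.camera("scene");cv2.imwrite("pics/s3.png",cv2.resize(p[120:250,320:460],None,fx=4,fy=4))
E
```

```text
13.45 [0.5061 0.2877 0.0701] [-1.0738 -0.9603  5.8234] 0.023932955723592178
```

View pics/w7c.png

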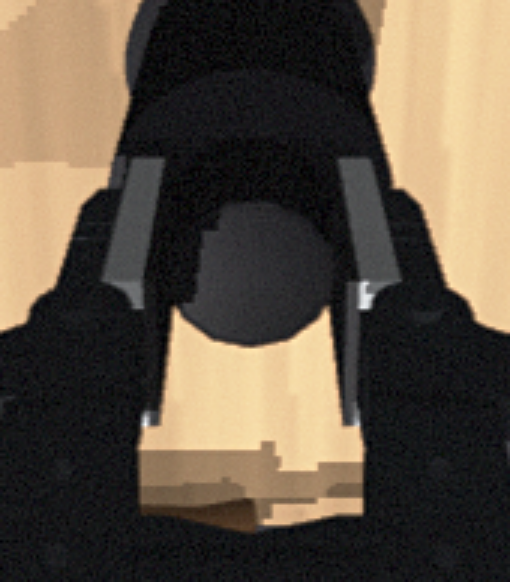

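View pics/s3.png

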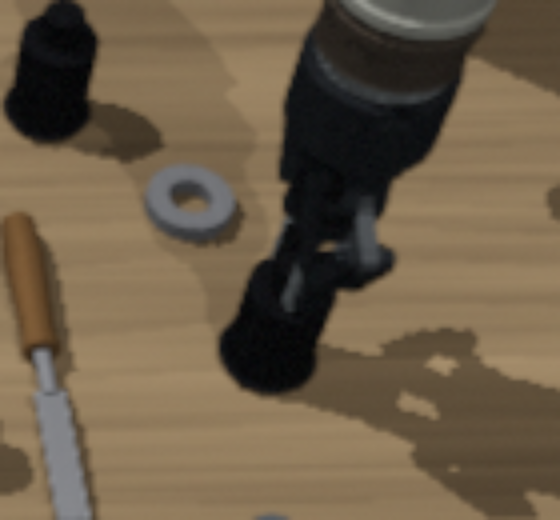

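Knob gripped (width 24 mm). The knob's top disc is centred at about (254,281). I'll compute its offset in the tool and lift.

```bash
python3 - <<'E'
from h import *
kt=np.load("w7_KT.npz")
P=np.array([plane((170+a/3-.33,190+b/3-.33),kt["K"],kt["T"],.089)[:2] for a,b in [(250,346),(250,200),(172,273),(334,273),(200,325),(300,325)]])
print(circ(P),P)
d=np.load("w7.npy");W=cloud(d,kt["K"],kt["T"]);w=W[240:320,225:290].reshape(-1,3);t=w[abs(w[:,2]-.089)<.003]
print(len(t),t.mean(0),(t.max(0)+t.min(0))/2,np.ptp(t,axis=0))
E
```

```text
(array([0.5076, 0.2868]), np.float64(0.011949999685404944)) [[0.5073 0.2742]
 [0.5072 0.299 ]
 [0.4958 0.2869]
 [0.5196 0.2869]
 [0.4998 0.278 ]
 [0.5147 0.278 ]]
2554 [0.5077 0.2889 0.0899] [0.509  0.2873 0.089 ] [0.0279 0.0258 0.006 ]
```

send_rows([
  [0,0,-0.005,0],
  [0,0,-0.02,0],
  [0,0,-0.04,0],
  [0,0,-0.04,0],
  [0,0,-0.02,0],
  [0,0,-0.005,0],
  [0,0,0,0],
])

```text
clock: 14.25
eef_pos: [0.5059, 0.2874, 0.1992]
tool_rot: [0.707, 0.707, 0.0, 0.0]
ft_force: [0.4, 1.1, -1.3]
grip_width: 0.0242
```

send_rows([
  [-0.019,0.003,0,0],
  [-0.04,0.008,0,0],
  [-0.04,0.008,0,0],
  [-0.04,0.008,0,0],
  [-0.04,0.008,0,0],
  [-0.03,0.006,0,0],
  [-0.02,0.004,0,0],
  [0,0,0,0],
  [0,0,0,0],
  [0,0,0,0],
  [0,0,0,0],
])

```text
clock: 15.35
eef_pos: [0.5503, 0.0595, 0.1987]
tool_rot: [0.706, 0.708, -0.0, -0.0]
ft_force: [0.4, -0.5, -1.0]
grip_width: 0.0237
```

```bash
python3 - <<'E'
from h import *
wrist("w8")
p,d=cams.camera("scene");cv2.imwrite("pics/s4.png",cv2.resize(p[140:270,220:370],None,fx=4,fy=4))
E
```

```text
15.35 [0.5503 0.0595 0.1987] [ 0.4008 -0.4573 -1.0117] 0.02372001594068849
```

View pics/s4.png

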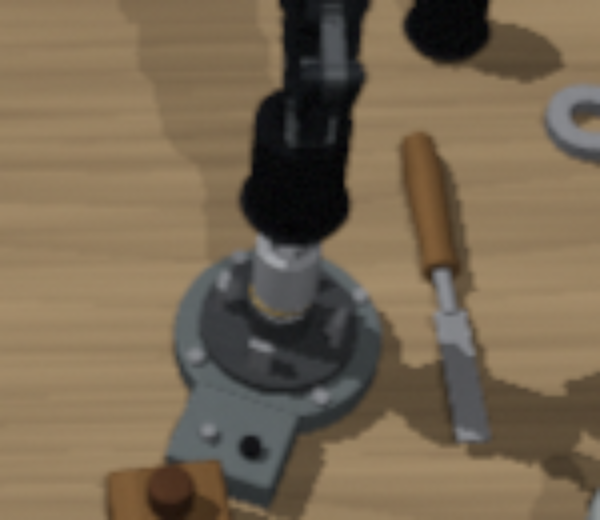

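View pics/w8.png

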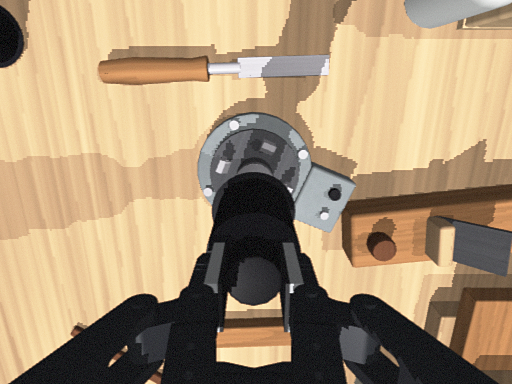

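The cap hangs upright over the sleeve. I'll correct by about 1 mm and lower it over the sleeve to rim ≈ 50 mm.

send_rows([
  [-0.0012,0.0004,0.005,0],
  [0,0,0.01,0],
  [0,0,0.01,0],
  [0,0,0.01,0],
  [0,0,0.01,0],
  [0,0,0.01,0],
  [0,0,0.01,0],
  [0,0,0.01,0],
  [0,0,0.004,0],
  [0,0,0,0],
  [0,0,0,0],
])

```text
clock: 16.55
eef_pos: [0.5515, 0.0573, 0.1205]
tool_rot: [0.707, 0.707, 0.0, 0.0]
ft_force: [0.3, -0.0, -1.1]
grip_width: 0.0242
```

send_rows([
  [0.0007,-0.0006,0,0],
  [0,0,0.003,0],
  [0,0,0.003,0],
  [0,0,0.002,0],
  [0,0,0,0],
])

```text
clock: 17.05
eef_pos: [0.5508, 0.0579, 0.1121]
tool_rot: [0.707, 0.707, 0.0, 0.0]
ft_force: [-0.4, 0.1, -1.4]
grip_width: 0.0237
```

```bash
python3 - <<'E'
from h import *
o=monitor.get_obs();print(o["eef_pos"],o["ft_force"],o["ft_torque"])
p,d=cams.camera("scene");cv2.imwrite("pics/s5.png",cv2.resize(p[140:270,220:370],None,fx=4,fy=4))
E
```

```text
[0.5508 0.0579 0.1121] [-0.369   0.1386 -1.3664] [ 0.0345 -0.0915 -0.0239]
```

View pics/s5.png

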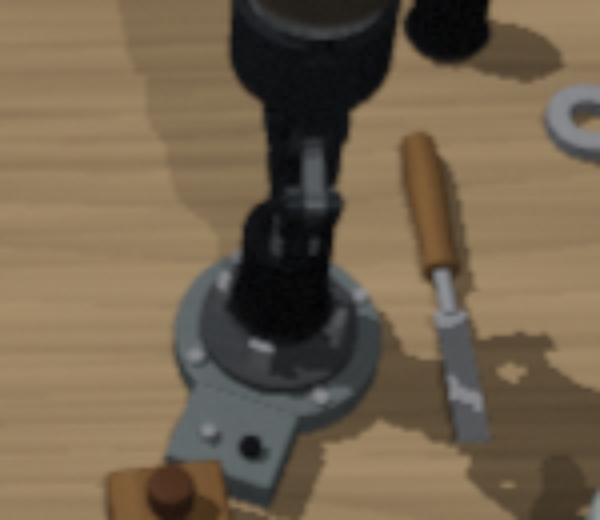

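send_rows([
  [0,0,0.001,0],
  [0,0,0.001,0],
  [0,0,0.001,0],
  [0,0,0.001,0],
  [0,0,0.001,0],
  [0,0,0,0],
])

```text
clock: 17.7
eef_pos: [0.5516, 0.058, 0.1092]
tool_rot: [0.707, 0.707, 0.001, 0.001]
ft_force: [-1.5, -0.1, 8.7]
grip_width: 0.0239
```

send_rows([
  [0,0,0.001,0],
  [0,0,0.001,0],
  [0,0,0,0],
])

```text
clock: 18.0
eef_pos: [0.5519, 0.0581, 0.108]
tool_rot: [0.707, 0.707, 0.002, 0.001]
ft_force: [-1.7, 0.6, 11.2]
grip_width: 0.0241
```

send_rows([
  [0,0,0.001,0],
  [0,0,0.001,0],
  [0,0,0.001,0],
  [0,0,0,0],
])

```text
clock: 18.4
eef_pos: [0.5517, 0.0581, 0.1037]
tool_rot: [0.707, 0.707, 0.001, 0.001]
ft_force: [1.1, -0.1, 3.9]
grip_width: 0.0237
```

send_rows([
  [0,0,0.001,0],
  [0,0,0.001,0],
  [0,0,0,0],
])

```text
clock: 18.7
eef_pos: [0.5518, 0.058, 0.1015]
tool_rot: [0.707, 0.707, 0.001, 0.001]
ft_force: [-0.5, -0.3, 8.3]
grip_width: 0.0239
```

It snapped: the force dropped from over 11 N to 4 N at rim ≈ 34. I'll keep pressing to the stop.

send_rows([
  [0,0,0.001,0],
  [0,0,0.001,0],
  [0,0,0,0],
  [0,0,0,0],
])

```text
clock: 19.1
eef_pos: [0.5519, 0.0581, 0.1001]
tool_rot: [0.707, 0.707, 0.001, 0.001]
ft_force: [-1.5, 0.2, 10.6]
grip_width: 0.0235
```

send_rows([
  [0,0,0.001,0],
  [0,0,0.001,0],
  [0,0,0,0],
  [0,0,0,0],
])

```text
clock: 19.5
eef_pos: [0.552, 0.0581, 0.1]
tool_rot: [0.707, 0.707, 0.002, 0.001]
ft_force: [-4.7, -0.7, 21.0]
grip_width: 0.0236
```

send_rows([
  [0,0,0,0],
  [0,0,0,0],
  [0,0,0,0],
  [0,0,0,0],
  [0,0,0,0],
])

```text
clock: 20.0
eef_pos: [0.552, 0.0581, 0.1]
tool_rot: [0.707, 0.707, 0.002, 0.001]
ft_force: [-4.1, 0.2, 19.9]
grip_width: 0.0237
```

```bash
python3 - <<'E'
from h import *
p,d,K,T,W=wrist("w9");w=W[225:330,220:295].reshape(-1,3);t=w[abs(w[:,2]-.119)<.006];print(len(t),np.median(t,axis=0))
cv2.imwrite("pics/w9c.png",cv2.resize(p[80:384,150:360],None,fx=1.9,fy=1.9))
p,d=cams.camera("scene");cv2.imwrite("pics/s6.png",cv2.resize(p[140:270,220:370],None,fx=4,fy=4))
q=cams.camera("top")[0];cv2.imwrite("pics/t6.png",q)
o=monitor.get_obs();print(o["eef_pos"],o["ft_force"],o["grip_width"])
E
```

```text
20.0 [0.552  0.0581 0.1   ] [-4.1435  0.1965 19.851 ] 0.02374806093762073
3019 [0.5535 0.0613 0.12  ]
[0.552  0.0581 0.1   ] [-4.6451 -0.7902 21.0353] 0.023708382144076858
```

View pics/s6.png

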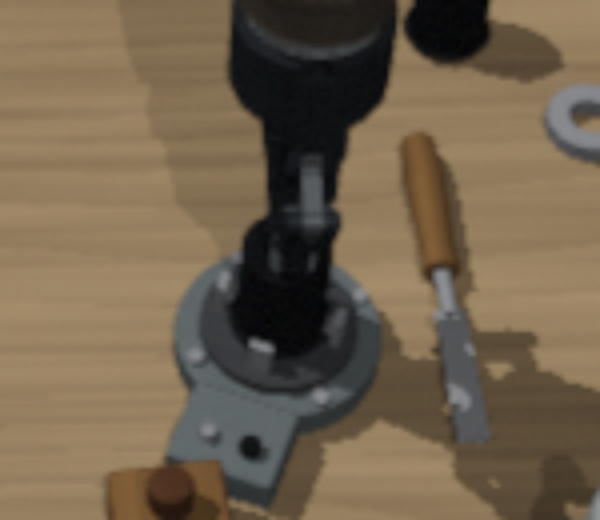

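View pics/w9.png

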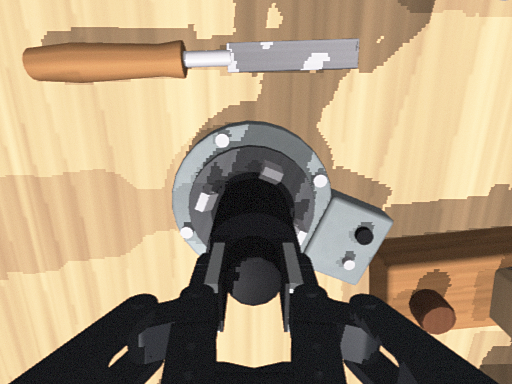

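The cap is fully home. The knob top reads about 120 mm (119 expected), the push is a steady 20 N, and it stands upright and centred.

```bash
python3 -c "
from workcell import order;print(order.job_done())"
```

```text
the job is handed in; nothing more can be done
None
```

I slid the middle-sized sleeve over the shaft and let go of it. I then snapped the left-most dust cap over it and handed the job in at about 20 s, still holding the cap pressed down.

- **Sleeve:** after release its top read about 100 mm in the wrist depth image, which is right for resting on the washer, and it stood upright in the scene picture.
- **Snap:** the push rose past 11 N, then dropped to about 4 N with the rim near 34 mm.
- **Fully home:** pushing further left the tool still at z = 0.100 (rim about 30 mm) while the force rose from 11 to 20–21 N. The knob top read 119–120 mm, against 119 expected, and the tool was within about 5 mrad of vertical.
- **Disagreements and limits:**
  - The wrist camera read about 1.2 mm off along the jaw direction, and I allowed for that.
  - Holding the push also put about 4–5 N sideways along x.
  - I could not read the washer's travel directly; I inferred it from the rim height and force.
  - I did not measure the bystanders again at the end. I felt no contact with them, and those visible in the last scene and wrist pictures looked in place.

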